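# Take an inspection picture at the microscope bench

## Robot

A 6-joint arm with a two-finger parallel gripper is mounted at the origin on the work surface. World frame = base frame: x ahead of the robot, y to its left, z up, the work surface at z = 0. Lengths are in m, angles in rad, forces in N, time in s.
With the tool pointing down it reaches from about 0.35 to 0.975 m from the base axis. Payload 4.9 kg.
Tool frame: the origin (TCP) lies at the very end of the fingers, on their centre line; the grasp point (between the pads) lies 19 mm behind it (ctrl.grip_point_offset is the distance from the TCP to the grasp point, in m); z points along the fingers, y is the line along which they close (so a half turn about z gives the same grasp; the last joint's range is limited). The gripper opens to 85 mm and grips with 20 to 120 N. Pads are 22 mm wide; open, the fingers measure 114 mm over their backs; the gripper's body (76 mm by 85 mm) begins 54 mm behind the grasp point. The pads swing forward as they close: fully open they stand 13 mm farther back than shut.
Start: joints at [-1.323, 0.053, 1.613, -0, 1.476, -0.119], TCP at [0.224, -0.583, 0.231] pointing down, gripper open.
Joint ranges: [-3.01, 3.01], [-1.01, 2.22], [0.06, 2.58], [-1.02, 4.17], [0.09, 2.62], [-3.14, 3.14]. Speed limits (rad/s): [2.57, 2.57, 3.14, 3.14, 3.14, 3.14].

## Interface

Orientations are given as a rotation vector (axis times angle).
In Python, from station import ctrl gives the robot as it stands.
- The arm moves only by the tool send_rows, never from a script. Its argument "rows" is a list of rows, each a list of 3 entries, a list of its own where there are three numbers: the finger opening in cm, from 0 to 8.54, then the shift along the tool's x, y, z in cm, then the turn about the tool's z in degrees. A call has 1 to 10 rows; each row shifts and turns the commanded pose from where the row before left it, along the tool's axes as they then stand; what a row does not reach is not made up. A row lasts 1/8 s, in which the tool goes at most 62.5 mm and 10.7 degrees, less where a joint would pass 70% of its speed; a pose out of reach is approached as far as the arm can. A call with a gripper value outside its range is refused whole. The fingers move at their own pace and stop on an object; "newtons" is the grip in N (left out, the last holds). Time passes only in rows, so rows that do not move let the fingers close. It gives the time, the measured TCP pose, the force, the opening and the grip force at its end, in the units of the state.
- ctrl.get_obs(): the state, without advancing time (a new reading comes with each control period).
- ctrl.get_image(name): name is "side" or "top" or "wrist"; returns a dict with "frame" (480x640x3 uint8, red, green, blue), "range_z" (480x640 float32, m along the optical axis (not along the pixel's ray), 0 where there is no reading), "fx", "fy", "cx", "cy" (pixels), "k1" (the pictures are not rectified: a ray, as slopes to the right and down, at radius r is drawn at 1 + k1 r^2 times it, then the intrinsics apply), "cam_to_world" (4x4, takes a point from camera to world coordinates). Camera axes: x right, y down, z forward; pixel columns grow to the right and rows downward; lengths in m; the calibration is good to about 2 mm. A picture is of the moment at which its call begins.
- ctrl.finish_job(): hands the job in; it is judged then, once.
The state is a dict: "t": time; "q": joint angles; "dq": joint speeds; "effort": joint torques, N m; "tool_pos": TCP position; "tool_rot": TCP orientation; "contact_force": force on the tool from outside, world axes, zero at the start; "wrist_torque": the same for the moment, N m; "opening": finger opening in m; "grip_force": force on a finger pad.
Only numpy, scipy, OpenCV 4.12 (cv2) and the standard library are available. Lean on these libraries where they do the work, as an engineer would, in place of code of your own. Each camera call takes 0.05 s, during which the arm holds its last target. There are 200 camera calls.

## Task

Take one inspection picture by pressing the controls in this order: push the raised, white-dotted half of the lamp unit's rocker fully down so that the lamp stays on, then press the console's green key fully in so that it stays down (focus locked), and last press the blue key fully in for a moment and let it spring back up. Never press the red or yellow key, and press no control before its turn. A push with the closed fingertips is enough for each; nothing is gripped or picked up: leave the loose things standing around where they are.

Things in the scene. Friction and masses are not known exactly. Their poses are not given: they have to be found in the camera images.
- lamp_unit: light grey illuminator box, 160 (x) x 210 (y) x 85 (z) mm, fixed to the table, with a dark rocker switch on its top. Origin: centre of its underside; x points away from the robot at yaw 0, y to the left, z up. It stands left or right of the middle of the table, turned by up to 0.3 rad
- rocker (a joint): rocker angle in rad: 0 off, 0.3 fully on. V-shaped: two halves, each 28 mm long, 26 mm wide, meet at a pivot along the lamp unit's y, 9 mm above its top at (-20, -45) mm in its frame. Off: the half towards the robot (white dot) rises 0.3 rad from the pivot; on: it lies level, its top 12 mm above the box, and the other half rises. Takes 3 to 5 N, stays where it is left
- rocker_press (a point): the white dot on top of the rocker's raised half, the place to press: 19 mm from the pivot towards the robot side of the box; it goes down about 6 mm as the rocker turns on. A black frame 7 mm high, lower than the rocker, runs along both sides of the rocker
- console: light grey control console, 160 (x) x 210 (y) x 35 (z) mm, fixed on the other side from the lamp unit, turned by up to 0.3 rad. Origin: centre of its underside; x points away from the robot at yaw 0, z up. Four round keys in a square of 60 mm spacing, centred at (0, -30) mm in its frame; which colour is in which corner varies. A black joystick, 70 mm above the table, at (0, 72) mm
- key_green (a joint): travel of the green key in m: 0 is up, 0.006 is fully in. It moves stiffly (3.5 N) and stays where it is pushed.
- key_green_top (a point): centre of the top face of the green round key cap, 28 mm wide; up, it is 57 mm above the table, 12 mm above its 40 mm wide black collar; moves down with the cap
- key_blue (a joint): travel of the blue key in m: 0 is up, 0.006 is fully in. Springs back up when let go; fully in takes 5 N (1.5 N at the start).
- key_blue_top (a point): centre of the top face of the blue round key cap, 28 mm wide; up, it is 57 mm above the table, 12 mm above its 40 mm wide black collar; moves down with the cap
- key_red (a joint): travel of the red key in m: 0 is up, 0.006 is fully in. Springs back up when let go; fully in takes 5 N (1.5 N at the start). Not to be pressed.
- key_red_top (a point): centre of the top face of the red round key cap, 28 mm wide; up, it is 57 mm above the table, 12 mm above its 40 mm wide black collar; moves down with the cap
- key_yellow (a joint): travel of the yellow key in m: 0 is up, 0.006 is fully in. Springs back up when let go; fully in takes 5 N (1.5 N at the start). Not to be pressed.
- key_yellow_top (a point): centre of the top face of the yellow round key cap, 28 mm wide; up, it is 57 mm above the table, 12 mm above its 40 mm wide black collar; moves down with the cap
- vial: bystander: amber glass sample jar with white cap, 28 mm wide, 55 mm tall, standing; origin: centre of its underside
- puck: bystander: dark red resin sample puck with a small metal piece in its top, 38 mm wide, 20 mm tall; origin: centre of its underside
- objective: bystander: steel microscope objective, 36 mm wide, 42 mm tall, standing on the far left part of the lamp unit's top; origin: centre of its underside
- blower: bystander: blue rubber dust blower standing on its end, 58 mm wide, 90 mm tall; origin: centre of its underside
- tweezers: bystander: steel tweezers lying flat, 120 x 16 x 8 mm; origin: middle, on the table
- dish: bystander: open glass dish, 90 mm wide, 16 mm tall; origin: centre of its underside

How it is judged:
On the way, in this order (a step that is already met when the one before it is completed fails the run):
1. the lamp's rocker is fully on (value of joint rocker above 0.24 rad), for 0.1 s.
2. the green key is fully in, the rocker still on (value of joint rocker above 0.24 rad and value of joint key_green above 0.0045 m), for 0.1 s.
3. the blue key is fully in, with the rocker on and the green key down (all of step 2 and value of joint key_blue above 0.0045 m), for 0.1 s.
At the end, for the whole second after the job is handed in: The rocker is on (over 0.24 of 0.3 rad), the green key is down (over 4.5 of 6 mm), the blue, red and yellow keys are up (within 1.5 mm), and every loose thing rests within 20 mm of where it was (all of step 2 and value of joint each of key_blue, key_red, key_yellow below 0.0015 m and distance of each of vial, puck, objective, blower, tweezers, dish from where it was at the start of the episode below 0.02 m and linear speed of each of vial, puck, objective, blower, tweezers, dish below 0.02 m/s); the robot touches nothing.
It fails at once if the green key is pressed before the rocker is on (value of joint rocker below 0.24 rad and value of joint key_green above 0.003 m).
It fails at once if the blue key is pressed before the rocker is on and the green key is down (value of joint key_blue above 0.003 m and (value of joint rocker below 0.24 rad or value of joint key_green below 0.0045 m)).
It fails at once if the red or yellow key is pressed (over 3 mm) (value of joint any of key_red, key_yellow above 0.003 m).
It fails at once if a loose thing is moved, lifted or carried by more than 20 mm (distance of any of vial, puck, objective, blower, tweezers, dish from where it was at the start of the episode above 0.02 m).
It fails at once if a standing thing is tipped over (angle between any of vial, puck, objective, blower, dish's own z axis and vertical above 0.5 rad).
It also fails if it takes over 40 s, if anything falls off the work surface, if the arm or the gripper's body presses on something with over 40 N, if the wrist force passes 120 N, or if a joint passes its speed limit or range.

## Working session

There is one attempt and no reset: what is moved stays moved. The work goes in short steps, Python scripts to look and compute and a tool call to move; the robot and the scene stay as the last step left them, time stands still between calls to the robot, and variables do not carry over. Pictures are saved under pics/ and viewed, at most 10 in all, crops included, and the job is handed in when it is done.

Besides the shell and the picture viewer there is one more tool, called after "Emit:" by a JSON object that holds its "method" and its "body", one argument or row to a line. send_rows: Moves the arm, as the interface text tells. Its arguments: {"type":"object","properties":{"rows":{"type":"array","items":{"type":"array"}},"newtons":{"type":"number"}},"required":["rows"]}

```bash
ls; mkdir -p pics
cat > h.py <<'E'
import numpy as np, cv2
from station import ctrl
def get(n,save=None):
    d=ctrl.get_image(n)
    if save: cv2.imwrite('pics/'+save,d['frame'][:,:,::-1])
    np.savez(''+n+'.npz',**d)
    return d
def ray(d,u,v):
    a=np.array([(u-d['cx'])/d['fx'],(v-d['cy'])/d['fy']]);s=a.copy()
    for _ in range(20): s=a/(1+d['k1']*(s@s))
    return np.array([s[0],s[1],1.])
def onz(d,u,v,z):
    T=d['cam_to_world'];r=T[:3,:3]@ray(d,u,v);o=T[:3,3]
    return o+r*(z-o[2])/r[2]
def pt(d,u,v):
    T=d['cam_to_world'];z=d['range_z'][int(round(v)),int(round(u))]
    return T[:3,:3]@(ray(d,u,v)*z)+T[:3,3]
E
python3 - <<'E'
from h import *
for n in('top','side'):
    d=get(n,n+'0.png');print(n,d['cam_to_world'].round(3).tolist(),d['fx'],d['k1'])
o=ctrl.get_obs();print(o['t'],o['tool_pos'],o['tool_rot'],o['opening'])
E
```

```text
pics
top [[0.029, -0.999, 0.045, 0.49], [-0.999, -0.031, -0.028, 0.026], [0.029, -0.044, -0.999, 1.053], [0.0, 0.0, 0.0, 1.0]] 532.9778158987166 -0.13961862497408398
side [[0.988, -0.083, 0.131, 0.402], [-0.155, -0.547, 0.823, -0.851], [0.004, -0.833, -0.553, 0.664], [0.0, 0.0, 0.0, 1.0]] 576.6731009941044 0.02723784161670705
0.1 [ 0.22400029 -0.58287718  0.23017786] [-3.08706681e+00 -5.72649441e-01  2.02812602e-04] 0.08554206437035893
```

View pics/top0.png

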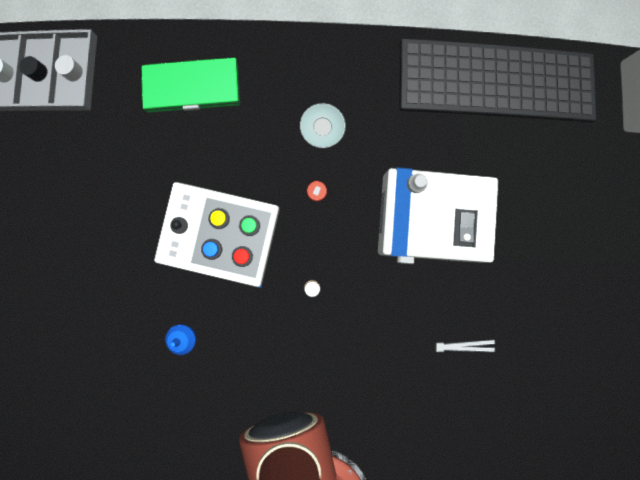

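View pics/side0.png

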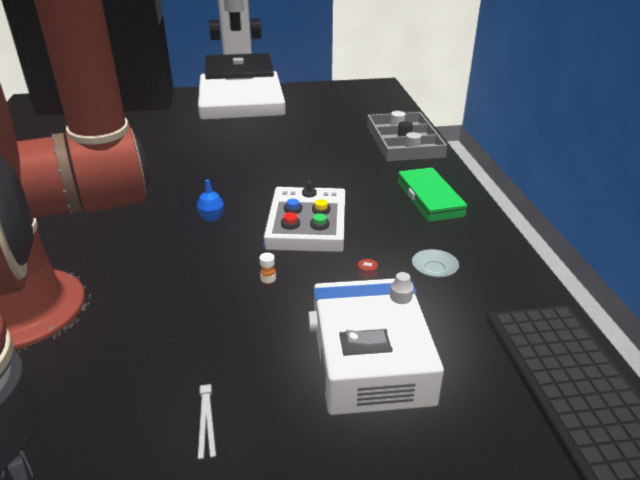

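The top view shows the console on the left, with yellow at (218,218), green (249,226), blue (211,249) and red (242,257). The lamp unit is on the right, with its white rocker dot near (467,237). The side view agrees: dot at about (353,337), green at (320,221), blue at (293,205).

Run:
```python
from h import *
T=dict(np.load('top.npz'));S=dict(np.load('side.npz'))
def cen(d,lo,hi,box):
    x0,y0,x1,y1=box;h=cv2.cvtColor(d['frame'],cv2.COLOR_RGB2HSV)[y0:y1,x0:x1]
    m=cv2.inRange(h,lo,hi);n,l,s,c=cv2.connectedComponentsWithStats(m)
    i=1+np.argmax(s[1:,4]);return c[i]+[x0,y0],s[i,4]
def two(a,b):
    A=[];B=[]
    for d,p in((T,a),(S,b)):
        r=d['cam_to_world'][:3,:3]@ray(d,*p);r/=np.linalg.norm(r);P=np.eye(3)-np.outer(r,r)
        A.append(P);B.append(P@d['cam_to_world'][:3,3])
    return np.linalg.lstsq(np.vstack(A),np.hstack(B),rcond=None)[0]
col=dict(yellow=((22,120,100),(35,255,255)),green=((50,100,80),(85,255,255)),blue=((98,120,80),(125,255,255)),red=((0,140,90),(8,255,255)))
K={}
for k,(lo,hi) in col.items():
    a,n=cen(T,lo,hi,(190,200,268,272));b,m=cen(S,lo,hi,(276,192,338,236))
    K[k]=onz(T,*a,.057)
    print(k,a.round(1),n,b.round(1),m,'topz',K[k].round(4),'side',onz(S,*b,.057).round(4),'2v',two(a,b).round(4),'depth',pt(T,*a).round(4))
v=K['yellow']-K['blue'],K['green']-K['red'],K['blue']-K['red'],K['yellow']-K['green']
print([np.linalg.norm(x[:2]).round(4) for x in v],[np.arctan2(x[1],x[0]).round(3) for x in v])
a,n=cen(T,(0,0,170),(180,60,255),(460,229,474,244));b,m=cen(S,(0,0,170),(180,80,255),(345,331,360,343))
print('dot',a,n,b,m,onz(T,*a,.102),onz(S,*b,.102),two(a,b),pt(T,*a))
# lamp top face yaw
g=cv2.cvtColor(T['frame'],cv2.COLOR_RGB2HSV)
# rocker frame dark
m=cv2.inRange(g[200:255,445:485],(0,0,0),(180,255,110))
c=max(cv2.findContours(m,0,2)[0],key=cv2.contourArea);bx=cv2.boxPoints(cv2.minAreaRect(c))+[445,200]
P=np.array([onz(T,*p,.092)[:2] for p in bx]);print(P.round(4).tolist(),P.mean(0))
m=cv2.inRange(g[150:280,370:510],(0,0,170),(180,60,255));c=max(cv2.findContours(m,0,2)[0],key=cv2.contourArea)
bx=cv2.boxPoints(cv2.minAreaRect(c))+[370,150];P=np.array([onz(T,*p,.085)[:2] for p in bx]);print(P.round(4).tolist())
big=np.hstack([cv2.resize(T['frame'][195:275,440:500],(360,480),interpolation=2),cv2.resize(S['frame'][310:370,325:405],(440,330),interpolation=2) if 0 else cv2.resize(S['frame'][320:370,330:400],(440,480),interpolation=2)])
cv2.imwrite('pics/crop.png',big[:,:,::-1])
```

```text
yellow [217.5 217.7] 202 [320.9 204.4] 119 topz [0.5626 0.1963 0.057 ] side [0.5617 0.1854 0.057 ] 2v [0.5633 0.1975 0.0499] depth [0.5626 0.1963 0.0575]
green [248.4 224.9] 196 [319.2 218.4] 134 topz [0.5508 0.1378 0.057 ] side [0.5498 0.13   0.057 ] 2v [0.5511 0.1384 0.0518] depth [0.5508 0.1379 0.0567]
blue [210.  248.6] 199 [292.5 203.5] 105 topz [0.5042 0.2083 0.057 ] side [0.5032 0.198  0.057 ] 2v [0.5043 0.2095 0.0503] depth [0.5043 0.2087 0.0546]
red [240.9 256. ] 187 [290.  217.6] 132 topz [0.4923 0.1497 0.057 ] side [0.492  0.1421 0.057 ] 2v [0.4925 0.1503 0.0519] depth [0.4923 0.1496 0.0581]
[np.float64(0.0596), np.float64(0.0597), np.float64(0.0597), np.float64(0.0597)] [np.float64(-0.202), np.float64(-0.201), np.float64(1.369), np.float64(1.372)]
dot [466.71641791 236.43283582] 67 [353.28571429 335.0952381 ] 63 [ 0.53956859 -0.26254365  0.102     ] [ 0.53950721 -0.26139211  0.102     ] [ 0.53941519 -0.26227191  0.10283467] [ 0.53964982 -0.26301339  0.10045112]
[[0.5239, -0.2405], [0.5891, -0.2435], [0.5881, -0.2834], [0.5227, -0.2802]] [ 0.55593599 -0.26189328]
[[0.4902, -0.1413], [0.6609, -0.1484], [0.6575, -0.3274], [0.4839, -0.3182]]
```

View pics/crop.png

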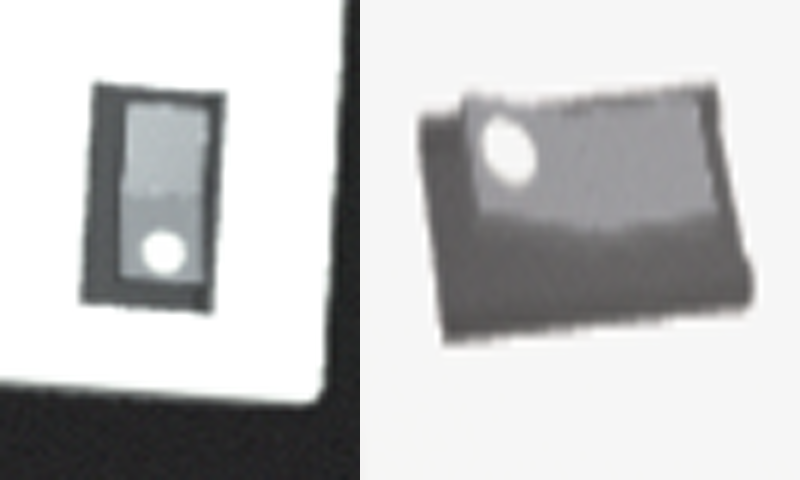

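The crop shows the dot clear of the dark frame, near top pixel (467,237). That puts it at about (0.5395, -0.2625, 0.102), with lamp yaw about -0.046. I'll turn, close the fingers and go above it.

Emit:
{"method": "send_rows", "body": {
  "rows": [
    [0,[0,0,0],10],
    [0,[0,0,0],10],
    [0,[0,0,0],3.6],
    [0,[0,0,0],0]
  ],
  "newtons": 40
}}

```text
t: 0.6
tool_pos: [0.2241, -0.5831, 0.2307]
tool_rot: [-3.14, 0.07, 0.0]
contact_force: [0.1, -0.2, 0.2]
opening: 0.0124
grip_force: 0.0
```

Emit:
{"method": "send_rows", "body": {
  "rows": [
    [0,[3.3,-3.7,0],0],
    [0,[3.3,-3.7,0],0],
    [0,[3.3,-3.7,0],0],
    [0,[3.3,-3.7,0],0],
    [0,[3.3,-3.7,0],0],
    [0,[3.3,-3.7,0],0],
    [0,[3.3,-3.7,0],0],
    [0,[3.3,-3.7,0],0],
    [0,[3.3,-3.7,0],0],
    [0,[0,0,0],0]
  ]
}}

```text
t: 1.85
tool_pos: [0.5373, -0.2617, 0.2309]
tool_rot: [-3.14, 0.062, 0.001]
contact_force: [-0.4, 0.0, -0.1]
opening: -0.0001
grip_force: 0.0
```

Emit:
{"method": "send_rows", "body": {
  "rows": [
    [0,[0,0,4],0],
    [0,[0,0,4],0],
    [0,[0,0,3],0],
    [0,[0,0,0],0],
    [0,[0,0,0],0]
  ]
}}

```text
t: 2.48
tool_pos: [0.5362, -0.2651, 0.1228]
tool_rot: [3.14, -0.071, 0.002]
contact_force: [0.9, -0.2, 0.3]
opening: 0.0
grip_force: 0.0
```

Run:
```python
from h import *
w=get('wrist');s=get('side')
print(ctrl.get_obs()['tool_pos'],ctrl.get_obs()['contact_force'])
a=cv2.resize(s['frame'][240:400,280:440],(480,480),interpolation=2)
cv2.imwrite('pics/c1.png',np.hstack([cv2.resize(w['frame'],(320,240)),np.zeros((240,1,3),'uint8')]).repeat(1,0)[:,:,::-1] if 0 else np.hstack([cv2.copyMakeBorder(cv2.resize(w['frame'],(320,240)),0,240,0,0,0),a])[:,:,::-1])
```

```text
[ 0.53683809 -0.26519518  0.12368436] [ 0.67515217 -0.3683958  -1.04414813]
```

View pics/c1.png

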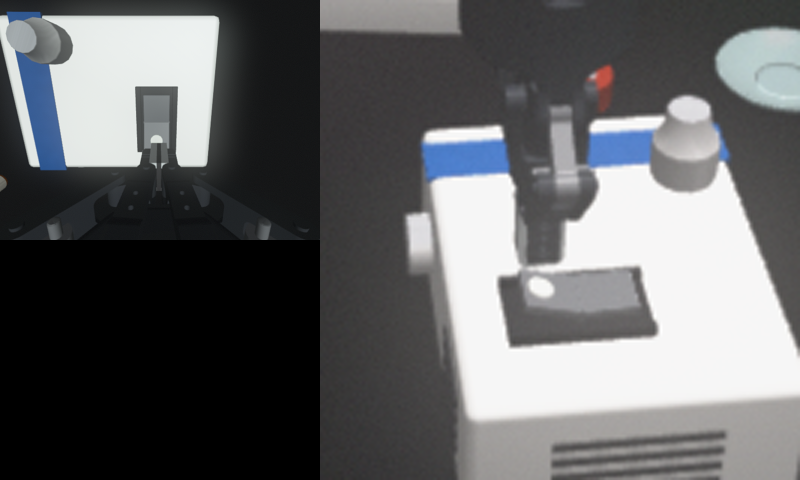

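The fingertip sits right above the white dot (side crop: tip about (543,262), dot (541,288)). Press down gently.

Emit:
{"method": "send_rows", "body": {
  "rows": [
    [0,[0,-0.2,0.8],0],
    [0,[0,0,0.6],0],
    [0,[0,0,0.4],0],
    [0,[0,0,0.4],0],
    [0,[0,0,0.3],0],
    [0,[0,0,0.2],0],
    [0,[0,0,0.0],0],
    [0,[0,0,0.0],0]
  ]
}}

```text
t: 3.58
tool_pos: [0.5359, -0.2623, 0.0969]
tool_rot: [3.141, -0.071, -0.001]
contact_force: [-8.9, 4.1, 16.5]
opening: 0.0002
grip_force: 7.4
```

Emit:
{"method": "send_rows", "body": {
  "rows": [
    [0,[0,0,0.1],0],
    [0,[0,0,0.0],0],
    [0,[0,0,-0.5],0],
    [0,[0,0,-2],0],
    [0,[0,0,-4],0],
    [0,[0,0,-4],0],
    [0,[0,0,0],0]
  ]
}}

```text
t: 4.45
tool_pos: [0.5384, -0.2636, 0.2041]
tool_rot: [3.136, -0.071, 0.013]
contact_force: [-0.3, -0.6, 0.6]
opening: -0.0
grip_force: 0.0
```

Run:
```python
from h import *
w=get('wrist');s=get('side');o=ctrl.get_obs()
print(o['tool_pos'],o['tool_rot'],o['contact_force'])
a=cv2.resize(s['frame'][300:380,310:410],(480,384),interpolation=2)
b=cv2.resize(w['frame'],(320,240));b=cv2.copyMakeBorder(b,0,144,0,0,0)
cv2.imwrite('pics/c2.png',np.hstack([b,a])[:,:,::-1])
```

```text
[ 0.53626369 -0.26227496  0.1991311 ] [ 3.14009163e+00 -7.08334004e-02  2.14129263e-03] [-0.61260001  0.73232518 -0.18047193]
```

View pics/c2.png

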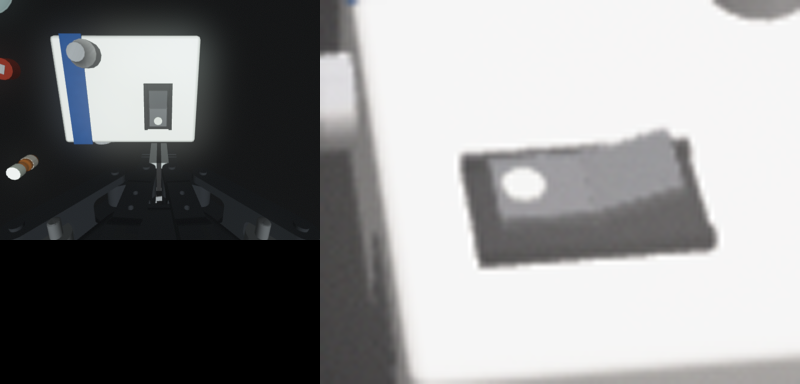

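The rocker is on: the dotted half (crop (523,184)) lies level and the far half is raised. Next, move above the green key.

Emit:
{"method": "send_rows", "body": {
  "rows": [
    [0,[0,-4.45,0],0],
    [0,[0,-4.45,0],0],
    [0,[0,-4.45,0],0],
    [0,[0,-4.45,0],0],
    [0,[0,-4.45,0],0],
    [0,[0,-4.45,0],0],
    [0,[0,-4.45,0],0],
    [0,[0,-4.45,0],0],
    [0,[-0.3,-4.45,0],0],
    [0,[0,0,0],0]
  ]
}}

```text
t: 5.8
tool_pos: [0.5497, 0.1404, 0.1963]
tool_rot: [3.141, -0.064, -0.005]
contact_force: [-0.6, -0.0, -0.6]
opening: -0.0003
grip_force: 0.0
```

Emit:
{"method": "send_rows", "body": {
  "rows": [
    [0,[0,0,4],0],
    [0,[0,0,4],0],
    [0,[0,0,3],0],
    [0,[0,0,0],0],
    [0,[0,0,0],0]
  ]
}}

```text
t: 6.42
tool_pos: [0.5515, 0.1376, 0.0891]
tool_rot: [3.141, -0.072, 0.001]
contact_force: [0.4, 0.5, 0.2]
opening: 0.0
grip_force: 0.0
```

Run:
```python
from h import *
w=get('wrist');s=get('side');o=ctrl.get_obs()
print(o['tool_pos'],o['tool_rot'],o['contact_force'])
a=cv2.resize(s['frame'][150:260,250:360],(480,480),interpolation=2)
b=cv2.resize(w['frame'],(320,240));b=cv2.copyMakeBorder(b,0,240,0,0,0)
cv2.imwrite('pics/c3.png',np.hstack([b,a])[:,:,::-1])
```

```text
[0.55234761 0.13793463 0.09029534] [-3.14047269  0.07132428 -0.00498242] [-0.6566378  -0.6162528  -0.20672965]
```

View pics/c3.png

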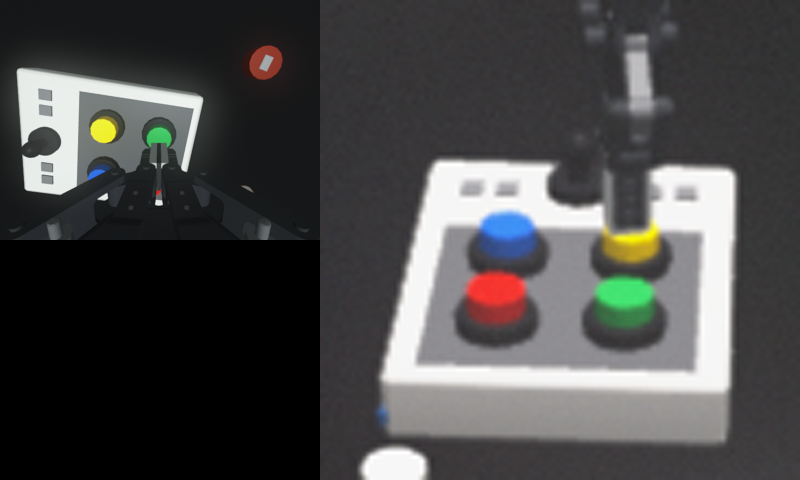

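The fingertip is in line with the green key (wrist view: key at (159,135), tip at (158,147)). The side view shows it hovering about 33 mm above the key. Press green.

Emit:
{"method": "send_rows", "body": {
  "rows": [
    [0,[0,0,1.5],0],
    [0,[0,0,1],0],
    [0,[0,0,0.5],0],
    [0,[0,0,0.3],0],
    [0,[0,0,0.3],0],
    [0,[0,0,0.3],0],
    [0,[0,0,0],0],
    [0,[0,0,0],0]
  ]
}}

```text
t: 7.52
tool_pos: [0.5513, 0.1382, 0.0508]
tool_rot: [3.141, -0.071, -0.0]
contact_force: [-4.8, -0.7, 9.2]
opening: -0.0002
grip_force: 4.8
```

Emit:
{"method": "send_rows", "body": {
  "rows": [
    [0,[0,0,0.1],0],
    [0,[0,0,0],0]
  ]
}}

```text
t: 7.78
tool_pos: [0.5514, 0.1382, 0.0508]
tool_rot: [3.141, -0.07, -0.001]
contact_force: [-8.1, -1.0, 14.4]
opening: 0.0
grip_force: 7.4
```

Emit:
{"method": "send_rows", "body": {
  "rows": [
    [0,[0,0,-0.5],0],
    [0,[0,0,-2],0],
    [0,[0,0,-4],0],
    [0,[0,0,-4],0],
    [0,[0,0,0],0],
    [0,[0,0,0],0]
  ]
}}

```text
t: 8.52
tool_pos: [0.551, 0.1381, 0.1536]
tool_rot: [-3.141, 0.071, -0.001]
contact_force: [0.4, -0.3, -0.6]
opening: -0.0001
grip_force: 0.0
```

Run:
```python
from h import *
w=get('wrist');s=get('side');o=ctrl.get_obs()
print(o['tool_pos'],o['tool_rot'],o['contact_force'])
a=cv2.resize(s['frame'][150:260,250:360],(480,480),interpolation=2)
b=cv2.resize(w['frame'],(320,240));b=cv2.copyMakeBorder(b,0,240,0,0,0)
cv2.imwrite('pics/c4.png',np.hstack([b,a])[:,:,::-1])
```

```text
[0.55010766 0.13797069 0.15191497] [ 3.14047535 -0.07084043 -0.00368575] [-0.459998   -0.1552537   0.46062313]
```

View pics/c4.png

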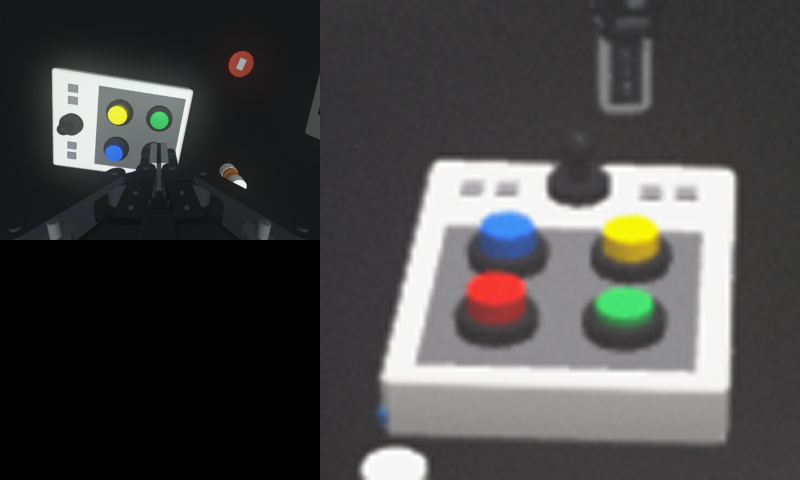

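The green cap stays down, visibly lower than the others at side crop (624,305). Now go above blue at about (0.504, 0.2085).

Emit:
{"method": "send_rows", "body": {
  "rows": [
    [0,[-2.5,-3.4,0],0],
    [0,[-2.5,-3.4,0],0],
    [0,[0,0,0],0],
    [0,[0,0,4],0],
    [0,[0,0,3],0],
    [0,[0,0,0],0],
    [0,[0,0,0],0]
  ]
}}

```text
t: 9.5
tool_pos: [0.5049, 0.208, 0.084]
tool_rot: [-3.141, 0.072, -0.001]
contact_force: [-0.8, 1.0, 0.6]
opening: -0.0001
grip_force: 0.0
```

Emit:
{"method": "send_rows", "body": {
  "rows": [
    [0,[0,0,1.5],0],
    [0,[0,0,0.9],0],
    [0,[0,0,0.3],0],
    [0,[0,0,0.3],0],
    [0,[0,0,0.3],0],
    [0,[0,0,0.2],0],
    [0,[0,0,0],0],
    [0,[0,0,0],0]
  ]
}}

```text
t: 10.5
tool_pos: [0.5042, 0.2083, 0.0508]
tool_rot: [3.14, -0.07, -0.002]
contact_force: [-9.0, -3.0, 16.4]
opening: -0.0002
grip_force: 8.1
```

Blue is fully in (z 50.8 mm, 16 N, over 0.25 s). Retreat and check.

Emit:
{"method": "send_rows", "body": {
  "rows": [
    [0,[0,0,-0.5],0],
    [0,[0,0,-2],0],
    [0,[0,0,-4],0],
    [0,[0,0,-5],0],
    [0,[0,0,-3],0],
    [0,[0,0,0],0],
    [0,[0,0,0],0],
    [0,[0,0,0],0]
  ]
}}

```text
t: 11.5
tool_pos: [0.5031, 0.208, 0.1913]
tool_rot: [3.14, -0.071, -0.005]
contact_force: [-0.3, 0.5, -0.2]
opening: 0.0002
grip_force: 0.0
```

Run:
```python
from h import *
s=get('side','side9.png');print(ctrl.get_obs()['tool_pos'],ctrl.get_obs()['contact_force'])
```

```text
[0.50319518 0.20802726 0.19138603] [ 0.55644912 -0.50102976 -0.22249422]
```

View pics/side9.png

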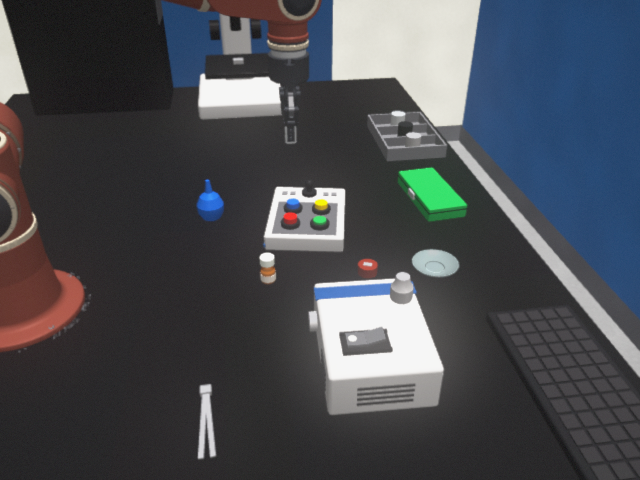

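The rocker is on (dot at (352,340)), green is down (320,222) and blue is back up (293,204). All loose things are unmoved and the arm is clear.

```bash
python3 -c "
from station import ctrl
print(ctrl.finish_job())"
```

```text
the job is handed in; nothing more can be done
None
```

I pressed all three controls in order and handed the job in: the final picture shows the rocker on, green locked down, blue back up and the loose things where they were; no verdict was returned.

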